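# Put two reagent bottles away in a shuttered cold carrier

## Task

Put the two reagent bottles standing on the desk to the right of the insulated carrier away in it without taking its cover off: the large one in the far row of wells and the small one in the near row, as the outlines on the shutters show. Only one well in each row is still empty and the shutters hide which, so feel for it: in a taken well the bottle is soon stopped by the one inside, in the empty one it goes on down. Press each bottle right down until it stands on the floor of its well and the shutters can close over it; keep both upright all the while and leave the notebook, pen and well plate where they are.

Things in the scene. Friction and masses are not known exactly. Their poses are not given: they have to be found in the camera images.
- carrier: Insulated bottle carrier fixed on the desk: white box 164 x 240 mm (its x by y), 147 mm high, with a flat grey latched cover that stays on and a handle at each end. Origin: centre of its underside, on the desk; x points away from the robot, y to the left along the rows, z up. Six square ports with grey shutters: three large in the far row, three smaller in the near row, each over its own well.
- well_big_1 (a point): Centre of the left port of the far row, on the cover's top face; axes as the carrier's. Port and well 64 x 64 mm, well floor 141 mm below; takes the large bottle. One well of this row is empty, it varies which; in each other stands, unseen, a bottle like the one for this row.
- well_big_2 (a point): Centre of the middle port of the far row, on the cover's top face; axes as the carrier's. Port and well 64 x 64 mm, well floor 141 mm below; takes the large bottle. Each port has twin shutter leaves hinged at its near and far edges, 5 mm below the cover's top face; they swing down when pushed and spring shut once clear. A bottle needs about 9 N at first.
- well_big_3 (a point): Centre of the right port of the far row, on the cover's top face; axes as the carrier's. Port and well 64 x 64 mm, well floor 141 mm below; takes the large bottle. In a taken well, a bottle pushed in stops 38 mm below the cover's top face on the other's cap. One on the floor of an empty well has its cap 38 mm below that face.
- well_small_1 (a point): Centre of the left port of the near row, on the cover's top face; axes as the carrier's. Port and well 54 x 54 mm, well floor 123 mm below; takes the small bottle. One well of this row is empty, it varies which; in each other stands, unseen, a bottle like the one for this row.
- well_small_2 (a point): Centre of the middle port of the near row, on the cover's top face; axes as the carrier's. Port and well 54 x 54 mm, well floor 123 mm below; takes the small bottle. The shutter leaves may grip a bottle that is let go half-way in and hold it up: press it down from the top.
- well_small_3 (a point): Centre of the right port of the near row, on the cover's top face; axes as the carrier's. Port and well 54 x 54 mm, well floor 123 mm below; takes the small bottle. The black circle on each pair of shutter leaves is the outline of the bottle that the well takes.
- large_bottle_mid (a point): Large reagent bottle: round, closed, with a blue screw cap, standing by itself on the desk to the right of the carrier. Body 56 mm across and 92 mm high, cap 34 mm across, 103 mm high in all, about 0.14 kg. The point is its centre, 51.5 mm above its underside; z is its upright axis.
- small_bottle_mid (a point): Small reagent bottle: round, closed, with a black screw cap, standing on the desk to the right of the carrier, near the large one (others at the back of the desk are not meant). Body 46 mm across and 76 mm high, cap 28 mm across, 85 mm high in all, about 0.09 kg. The point is its centre, 42.5 mm above its underside; z is its upright axis.
- notebook: Dark blue notebook lying on the desk at the far right, 105 x 150 x 12 mm. Origin: centre of its underside. Bystander.
- pen: Black and white marker pen lying at the desk's front edge, 135 mm long, 16 mm thick. Origin: centre of its underside. Bystander.
- well_plate: White 96-well plate lying on the desk to the right, 85 x 128 x 14 mm. Origin: centre of its underside. Bystander.
Not all that is in view belongs to the job. Leave any green or purple look-alike of the part that bears large_bottle_mid alone.

How it is judged:
By the outcome, as a careful person would: the job done as asked, in the order asked, and still so for the second after the job is handed in, with the robot touching nothing.
It also fails if it takes over 72 s, if anything falls off the work surface, if the arm or the gripper's body presses on something with over 40 N, if the wrist force passes 120 N, or if a joint passes its speed limit or range.

## Robot

A 7-joint arm with a two-finger parallel gripper is mounted at the origin on a cart in front of the work surface, level with it; the furniture and walls round the work are solid. World frame = base frame: x ahead of the robot, y to its left, z up, the work surface at z = 0. Lengths are in m, angles in rad, forces in N, time in s.
With the tool pointing down it reaches from about 0.4 to 0.875 m from the base axis. Payload 19.3 kg.
Tool frame: the origin (TCP) lies at the very end of the fingers, on their centre line; the grasp point (between the pads) lies 19 mm behind it; z points along the fingers, x is the direction in which the jaws open and shut, and the axes are right-handed (so a half turn about z gives the same grasp; the last joint's range is limited). The gripper opens to 85 mm and grips with 20 to 120 N. Pads are 22 mm wide; open, the fingers measure 114 mm over their backs; the gripper's body (76 mm by 85 mm) begins 54 mm behind the grasp point. The pads swing forward as they close: fully open they stand 13 mm farther back than shut.
Start: joints at [-1.369, 0.521, -0.036, 1.599, 0.021, 1.021, -0.113], TCP at [0.168, 0.602, 0.231] pointing down, gripper open.
Joint ranges: [-2.91, 2.91], [-0.3, 2.13], [-1.5, 1.42], [0.17, 2.43], [-1.26, 4.41], [0.16, 1.93], [-2.52, 2.52]. Speed limits (rad/s): [1.89, 1.89, 2.39, 2.39, 3.01, 3.01, 3.01].

## Interface

Orientations are given as a unit quaternion [w, x, y, z].
In Python, from bench import env, eyes, order gives the robot as it stands.
- The arm moves only by the tool play_rows, never from a script. Its arguments are lists of equal length, an entry for each row: "grip": the closure, from 0 (fully open) to 1 (shut); "offset": the shift along the tool's x, y, z in units of 40 mm (1.0 is 40 mm), a list of three; "twist": the turn about the tool's z in units of 8 degrees (1.0 is 8 degrees). In form: {"grip": [grip, ...], "offset": [[dx, dy, dz], ...], "twist": [twist, ...]}. A call has 1 to 10 rows; each row shifts and turns the commanded pose from where the row before left it, along the tool's axes as they then stand; what a row does not reach is not made up. A row lasts 1/8 s, in which the tool goes at most 62.5 mm and 10.7 degrees, less where a joint would pass 70% of its speed; a pose out of reach is approached as far as the arm can. A call is refused whole if a number of a shift passes 1 or a number of a turn 1, either way. A call with a gripper value outside its range is refused whole. The fingers move at their own pace and stop on an object; "squeeze" is the grip in N (left out, the last holds). Time passes only in rows, so rows that do not move let the fingers close. It gives the time, the measured TCP pose, the force and the opening at its end, in the units of the state.
- env.read_state(): the state, without advancing time (a new reading comes with each control period).
- eyes.camera(name): name is "scene" or "top" or "wrist"; returns a dict with "color" (384x512x3 uint8, red, green, blue), "depth" (384x512 float32, m along the optical axis (not along the pixel's ray), 0 where there is no reading), "fovy" (degrees; the focal length in pixels is half the picture's height over the tangent of half this angle, whatever the lens; pixels are square), "cx", "cy" (the principal point, pixels), "k1" (the pictures are not rectified: a ray, as slopes to the right and down, at radius r is drawn at 1 + k1 r^2 times it, then the intrinsics apply), "xyz" and "rotation" of the camera in the world. Camera axes: x right, y down, z forward; pixel columns grow to the right and rows downward; lengths in m; the calibration is good to about 2 mm. A picture is of the moment at which its call begins.
- order.job_done(): hands the job in, once; it reports no verdict.
Trained networks look in the newest picture that a camera, given by its name, has taken for a name from the list of things; names that differ only in an ending like _2 or _b are one class to them, and where a whole thing is asked for, a point or a joint stands for the part that bears it (a point fixed in the world has none). Each returns a list of dicts, best first, with "conf" (0 to 1); they miss things now and then, are a little off and sometimes report something else, mostly with a low value. They report only what shows in the picture. A call takes as long as a camera call. They do not tell look-alikes from the thing itself.
- eyes.spot_in(camera, query): "xyz" ([x, y, z] in m, in the coordinates of the camera as it stood for that picture, good to about 4 mm: the middle of the surface that is visible of it).
- eyes.mark_of(camera, query): "xyz" ([x, y, z] in m, in the coordinates of the camera as it stood for that picture, good to about 4 mm: a listed point, or the origin of a listed thing).
The state is a dict: "time_s": time; "joint_pos": joint angles; "qvel": joint speeds; "effort": joint torques, N m; "ee_pos": TCP position; "ee_rot": TCP orientation; "ft_force": force on the tool from outside, world axes, zero at the start; "torque": the same for the moment, N m; "opening": opening from 0.0 (shut) to 1.0 (fully open).
Only numpy, scipy, OpenCV 4.12 (cv2) and the standard library are available. Lean on these libraries where they do the work, as an engineer would, in place of code of your own. Each camera call takes 0.05 s, during which the arm holds its last target.

## Working session

There is one attempt and no reset: what is moved stays moved. The work goes in short steps, Python scripts to look and compute and a tool call to move; the robot and the scene stay as the last step left them, time stands still between calls to the robot, and variables do not carry over. Pictures are saved under pics/ and viewed, and the job is handed in when it is done.

Besides the shell and the picture viewer there is one more tool, called after ">>>" by a JSON object that holds its "op" and its "data". play_rows: Moves the arm, as the interface text tells. Its arguments: {"type":"object","properties":{"grip":{"type":"array","items":{"type":"number"}},"offset":{"type":"array","items":{"type":"array","items":{"type":"number"}}},"twist":{"type":"array","items":{"type":"number"}},"squeeze":{"type":"number"}},"required":["grip","offset","twist"]}

```bash
mkdir -p pics; ls; cat > h.py <<'E'
import numpy as np, cv2
from bench import env, eyes, order
def cam(n,save=None):
    c=eyes.camera(n)
    if save: cv2.imwrite('pics/'+save+'.png',c['color'][:,:,::-1])
    return c
def W(c,p): return np.array(c['xyz'])+R(c)@np.array(p)
def R(c):
    r=np.array(c['rotation'],float)
    if r.shape==(3,3): return r
    from scipy.spatial.transform import Rotation as Ro
    return Ro.from_quat([r[1],r[2],r[3],r[0]]).as_matrix()
def ray(c,u,v):
    f=192/np.tan(np.radians(c['fovy'])/2)
    x=(u-c['cx'])/f;y=(v-c['cy'])/f
    a,b=x,y
    for _ in range(20):
        k=1+c['k1']*(a*a+b*b);a,b=x/k,y/k
    return np.array([a,b,1.])
def pix(c,u,v,d=None):
    d=c['depth'][int(round(v)),int(round(u))] if d is None else d
    return W(c,ray(c,u,v)*d)
def pixz(c,u,v,z):
    r=R(c)@ray(c,u,v);t=(z-c['xyz'][2])/r[2];return np.array(c['xyz'])+t*r
def proj(c,p):
    q=R(c).T@(np.array(p)-c['xyz']);a=q[:2]/q[2];k=1+c['k1']*(a@a)
    f=192/np.tan(np.radians(c['fovy'])/2)
    return a*k*f+[c['cx'],c['cy']]
def st():
    s=env.read_state();print({k:(np.round(v,4).tolist()) for k,v in s.items()})
E
cat > a.py <<'E'
from h import *
np.set_printoptions(precision=4,suppress=True)
st()
for n in ['scene','top']:
    c=cam(n,n+'0');print(n,c['xyz'],R(c).tolist(),c['fovy'],c['k1'])
    for q in ['carrier','well_big_1','well_small_1','large_bottle_mid','small_bottle_mid','notebook','pen','well_plate']:
        for d in eyes.mark_of(n,q)[:5]: print(q,round(d['conf'],2),W(c,d['xyz']),proj(c,W(c,d['xyz'])))
E
python3 a.py
```

```text
pics
{'time_s': 0.0, 'joint_pos': [-1.3692, 0.522, -0.0363, 1.6, 0.0212, 1.0211, -0.1128], 'qvel': [0.0012, -0.001, 0.0013, -0.0011, -0.0022, -0.0001, -0.001], 'effort': [-0.0002, -92.7131, 1.9801, -36.9922, 0.0179, 0.0086, -0.0], 'ee_pos': [0.1677, 0.6017, 0.2307], 'ee_rot': [0.0004, 0.7964, 0.6048, -0.0004], 'ft_force': [0.0372, -0.3101, -0.3625], 'torque': [-0.0287, 0.0177, 0.0337], 'opening': 1.002}
scene [-0.089  -1.0248  0.993 ] [[0.8031899811616857, -0.3728364483851139, 0.46462763253713746], [-0.5956403076878677, -0.5156033522972215, 0.6159267870107369], [0.009923609171732045, -0.7714571704608374, -0.6362038636518684]] 53.529392470632715 0.0440857104287295
carrier 0.89 [0.5197 0.1613 0.0059] [196.9127 175.0549]
carrier 0.68 [0.554  0.163  0.1486] [201.2095 144.0972]
well_big_1 0.86 [0.5474 0.2328 0.1442] [191.363  138.2388]
well_big_1 0.79 [0.5647 0.0903 0.1475] [212.907  151.4486]
well_big_1 0.71 [0.5169 0.1614 0.003 ] [196.3978 175.8039]
well_big_1 0.61 [0.5536 0.1611 0.1491] [201.3551 144.2425]
well_small_1 0.87 [0.4875 0.0775 0.1445] [197.9192 159.9377]
well_small_1 0.85 [
[... 1043 characters left out ...]
3.8642]
well_big_1 0.41 [ 0.4979 -0.1068  0.0441] [239.1309 197.6404]
well_small_1 0.92 [0.4704 0.2274 0.1464] [125.0438 203.6237]
well_small_1 0.87 [0.4781 0.1535 0.1464] [150.1387 200.7957]
well_small_1 0.57 [0.4795 0.0823 0.1477] [174.2025 200.0298]
large_bottle_mid 0.7 [ 0.6124 -0.0612  0.0528] [224.5736 161.8106]
large_bottle_mid 0.58 [ 0.4739 -0.2803  0.0543] [294.23   204.2424]
large_bottle_mid 0.56 [ 0.6888 -0.187   0.0491] [263.6122 138.4825]
small_bottle_mid 0.53 [ 0.5014 -0.1024  0.0413] [237.7543 196.66  ]
notebook 0.68 [ 0.4251 -0.6168  0.0013] [396.0901 219.8402]
pen 0.44 [ 0.3717 -0.1707 -0.0031] [259.4904 238.05  ]
well_plate 0.78 [ 0.4172 -0.4159 -0.0001] [334.8063 223.0372]
```

View pics/scene0.png

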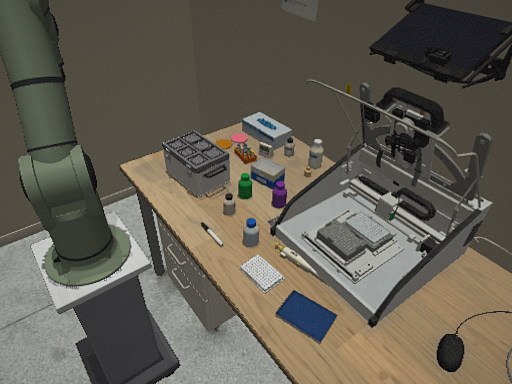

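View pics/top0.png

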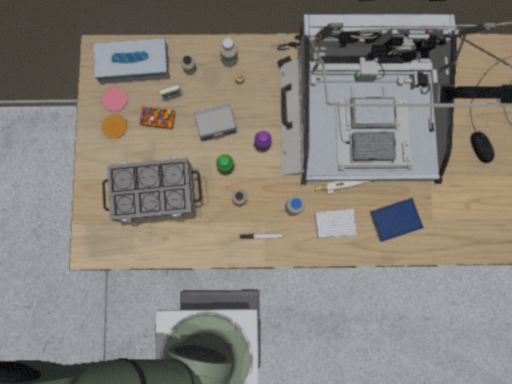

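The blue-capped large bottle is at about (295,205) in the top view and (251,232) in the scene view. The black-capped small one is at (239,198) and (229,204). The green and purple bottles are look-alikes, and the carrier is on the left. Next I'll check the wrist camera and pin down the carrier.

```bash
cat >> h.py <<'E'
from scipy.spatial.transform import Rotation as Ro
def rot(s=None):
    s=s or env.read_state();q=s['ee_rot'];return Ro.from_quat([q[1],q[2],q[3],q[0]]).as_matrix()
def plan(target,yaw=None):
    # yaw = world angle of tool x axis (deg), mod 180
    s=env.read_state();r=rot(s);d=np.array(target)-s['ee_pos']
    y=np.degrees(np.arctan2(r[1,0],r[0,0]))
    print('ee',np.round(s['ee_pos'],4),'yaw',round(y,2),'rotvec z',np.round(r[:,2],4),'tool shift total (40mm units)',np.round(r.T@d/0.04,3),'F',np.round(s['ft_force'],2),'op',round(s['opening'],3),'t',s['time_s'])
    if yaw is not None:
        t=-((yaw-y+90)%180-90);print('twist deg',round(t,2),'units',round(t/8,3))
E
cat > b.py <<'E'
from h import *
np.set_printoptions(precision=4,suppress=True)
c=cam('wrist','w0');s=env.read_state()
print(c['xyz'],c['fovy'],c['k1']); r=rot(s)
print('cam in tool',r.T@(np.array(c['xyz'])-s['ee_pos']), r.T@R(c))
plan([0.45,0.16,0.45],90)
c=cam('top')
# big zoom of top
im=c['color'][:,:,::-1]
cv2.imwrite('pics/topz.png',cv2.resize(im[90:270,90:350],None,fx=3,fy=3,interpolation=cv2.INTER_CUBIC))
E
python3 b.py
```

```text
[0.1028 0.6216 0.3741] 64.50430485616815 -0.06333222263596373
cam in tool [ 0.0014 -0.0679 -0.1428] [[ 1.     -0.0008  0.0006]
 [ 0.0006  0.9646  0.2636]
 [-0.0008 -0.2636  0.9646]]
ee [0.1678 0.602  0.2313] yaw 74.42 rotvec z [ 0.  0. -1.] tool shift total (40mm units) [-8.751  9.763 -5.468] F [-0.66  0.02 -0.44] op 1.0 t 0.95
twist deg -15.58 units -1.947
```

View pics/topz.png

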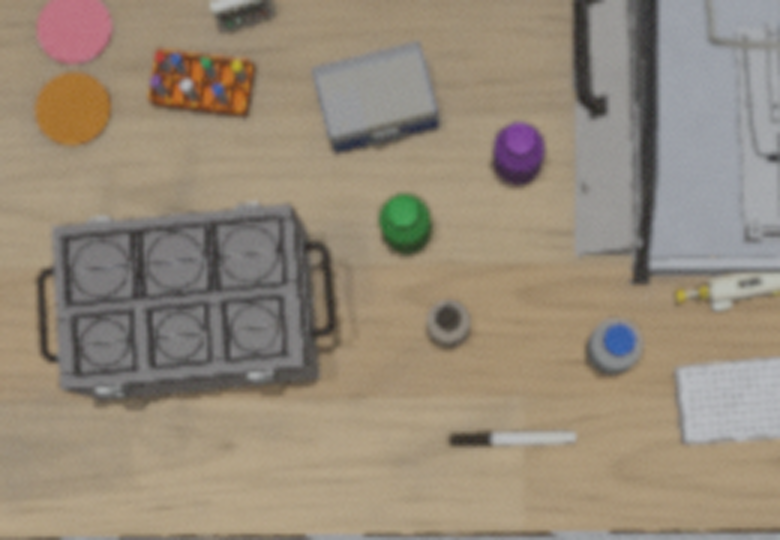

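The zoomed top view shows the carrier yawed a few degrees, with six outlined ports. The bottles on the right stand clear. I'll move over the carrier for a closer wrist view.

>>> {"op": "play_rows", "data": {"grip": [0,0,0,0,0,0,0,0,0,0], "offset": [[0,0,-1],[0,0,-1],[-1,0.7,-0.3],[-1,0.7,-0.3],[-1,0.7,-0.3],[-1,0.7,-0.3],[-1,0.7,-0.3],[-1,0.7,-0.3],[-1,0.7,-0.3],[-1,0.7,-0.3]], "twist": [-1,-0.95,0,0,0,0,0,0,0,0]}}

```text
time_s: 2.25
ee_pos: [0.3927, 0.2807, 0.4079]
ee_rot: [-0.0, 0.707, 0.707, 0.0]
ft_force: [0.7, 0.9, 0.5]
opening: 0.999
```

>>> {"op": "play_rows", "data": {"grip": [0,0,0,0,0,0], "offset": [[-1,0.5,0],[-1,0.5,0],[-1,0.4,0],[0,0,0],[0,0,0],[0,0,0]], "twist": [0,0,0,0,0,0]}}

```text
time_s: 3.0
ee_pos: [0.4477, 0.1631, 0.4072]
ee_rot: [-0.0, 0.706, 0.708, -0.0]
ft_force: [-0.1, 0.4, -0.9]
opening: 1.002
```

```bash
cat > c.py <<'E'
from h import *
np.set_printoptions(precision=4,suppress=True)
plan([0.46,0.16,0.42],90)
c=cam('wrist','w1');print(c['xyz'])
for q in ['well_big_1','well_small_1']:
    for d in eyes.mark_of('wrist',q)[:6]: print(q,round(d['conf'],2),W(c,d['xyz']),proj(c,W(c,d['xyz'])))
E
python3 c.py
```

```text
ee [0.4477 0.1631 0.4072] yaw 90.11 rotvec z [-0.0001  0.0001 -1.    ] tool shift total (40mm units) [-0.077  0.308 -0.319] F [-0.09  0.44 -0.86] op 1.002 t 3.0
twist deg 0.11 units 0.014
[0.3802 0.1645 0.5501]
well_big_1 0.85 [0.5593 0.0882 0.1434] [199.7702 235.6021]
well_big_1 0.84 [0.5505 0.1596 0.1451] [249.0054 230.5161]
well_big_1 0.63 [0.5508 0.2372 0.1468] [303.2348 231.1423]
well_small_1 0.86 [0.4791 0.1601 0.1466] [249.2497 182.4065]
well_small_1 0.71 [0.4688 0.2344 0.1486] [304.1422 175.3849]
well_small_1 0.65 [0.4842 0.0832 0.1483] [192.9986 186.2224]
```

View pics/w1.png

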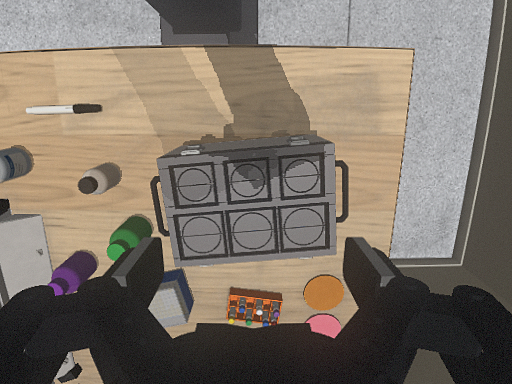

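```bash
cat > d.py <<'E'
import cv2
im=cv2.imread('pics/w1.png')[125:275,140:360]
cv2.imwrite('pics/w1z.png',cv2.resize(im,None,fx=3.6,fy=3.6,interpolation=cv2.INTER_CUBIC))
E
python3 d.py
```

```text
(no output)
```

View pics/w1z.png

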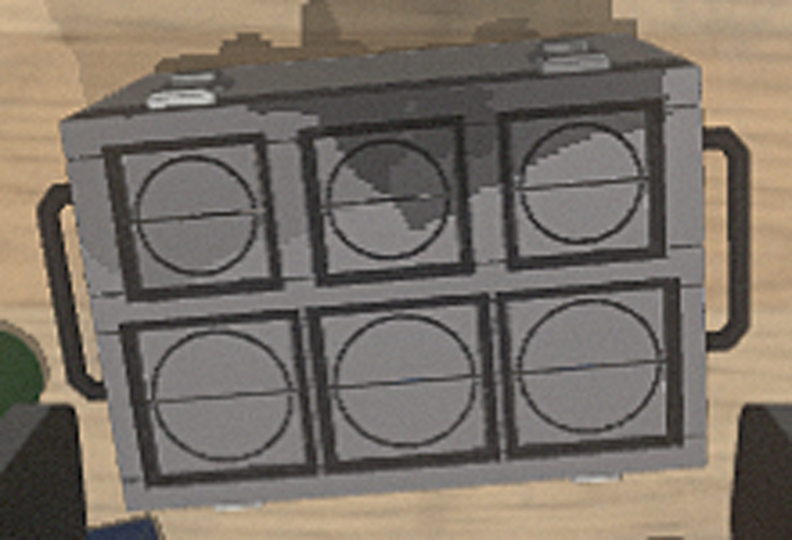

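```bash
cat > d.py <<'E'
from h import *
np.set_printoptions(precision=4,suppress=True)
c=cam('wrist')
P={}
for n,x,y in [('s3',197,215),('s2',388,200),('s1',583,184),('b3',221,397),('b2',404,381),('b1',589,366)]:
    u=140+(x+.5)/3.6-.5;v=125+(y+.5)/3.6-.5
    P[n]=pixz(c,u,v,0.142);print(n,P[n],pix(c,u,v))
d1=P['b1']-P['b3'];d2=P['s1']-P['s3'];print(np.hypot(*d1[:2]),np.hypot(*d2[:2]),[np.degrees(np.arctan2(-d[0],d[1])) for d in(d1,d2)],np.linalg.norm(P['b2']-P['s2']))
plan([0.46,-0.28,0.35],90)
E
python3 d.py
```

```text
s3 [0.4832 0.0836 0.142 ] [0.4828 0.0839 0.1435]
s2 [0.4773 0.1572 0.142 ] [0.4854 0.1566 0.1078]
s1 [0.4709 0.2317 0.142 ] [0.4707 0.2315 0.1431]
b3 [0.5589 0.0894 0.142 ] [0.5594 0.0893 0.141 ]
b2 [0.5518 0.1633 0.142 ] [0.5515 0.1633 0.1427]
b1 [0.5454 0.2373 0.142 ] [0.5447 0.237  0.1439]
0.14852326444579 0.14856870865914368 [np.float64(5.218079868257105), np.float64(4.747365389154677)] 0.07480912797233374
ee [0.4479 0.1626 0.4073] yaw 90.07 rotvec z [-0. -0. -1.] tool shift total (40mm units) [-11.065   0.29    1.432] F [-0.61  1.22 -0.49] op 0.998 t 3.2
twist deg 0.07 units 0.009
```

```bash
cat > e.py <<'E'
from h import *
np.set_printoptions(precision=3,suppress=True,linewidth=200)
c=cam('wrist')
for n,x0,x1,y0,y1 in [('s3',140,258,219,211),('s2',330,448,205,195),('s1',523,643,189,180),('b3',150,292,403,390),('b2',334,476,387,374),('b1',518,660,372,360)]:
    o=[]
    for t in np.linspace(0,1,int((x1-x0)/3.6)):
        x=x0+t*(x1-x0);y=y0+t*(y1-y0);u=140+x/3.6
        o.append(min((pix(c,u,125+y/3.6+k)[2] for k in(-1,0,1))))
    print(n,np.array(o)*1000//1)
E
python3 e.py
```

```text
s3 [123. 138. 140. 141. 142. 142.  89.  83.  77.  69.  63.  51. 141. 141. 141. 141. 141. 109. 108. 108. 109. 110. 109. 140. 141. 141. 142.  90.  88.  85.  83.  83.]
s2 [ 75.  57.  38.  27.  27.  29. 142. 141. 142. 143. 142. 107. 109. 110. 108. 108. 108. 141. 142. 143. 141. 109. 109.  85.  87.  83.  80.  29.  30. 142. 142. 142.]
s1 [143. 142. 142. 141. 142.  26.  23.  26.  27.  27.  29. 140. 142. 142. 142.  25.  26.  26.  25.  27.  28.  27.  36. 141. 139. 141. 142.  87.  94. 101. 116. 120. 130.]
b3 [132. 129. 119. 141. 141. 140. 142. 142. 141. 142. 142. 142.  63.  66.  65. 140. 142. 142. 142. 143. 142. 142. 142.  63.  64.  65.  66. 141. 141. 140. 141. 141. 142. 141.  63.  64.  65.  67. 142.]
b2 [140. 141. 141. 141. 141. 142. 142. 141. 142.  65.  63.  66.  67. 141. 141. 141. 142. 141. 141. 142. 109. 109. 107. 108. 142. 141. 141. 141. 142. 142. 142. 141.  65.  65.  64.  65. 141. 141. 142.]
b1 [141. 140. 141. 142. 142. 142. 141.  65.  64.  64.  66. 141. 142. 141. 142. 142. 141. 142. 108. 107. 108.  64. 140. 142. 142. 141. 142. 142. 142. 141. 142.  69.  76.  89. 140. 141. 142. 142. 142.]
```

Depth readings through the gaps between the leaves show caps at z≈0.109 in s2, s3, b1 and b2. There is none in s1 or b3, so I'll feel b3 and s1 first. Now to the large bottle.

>>> {"op": "play_rows", "data": {"grip": [0,0,0,0,0,0,0,0,0,0], "offset": [[-1,0,0],[-1,0,0],[-1,0,0],[-1,0,0],[-1,0,0],[-1,0,0],[-1,0,0.2],[-1,0,0.4],[-1,0,0.4],[-1,0,0.4]], "twist": [0,0,0,0,0,0,0,0,0,0]}}

```text
time_s: 4.5
ee_pos: [0.4482, -0.2389, 0.3509]
ee_rot: [0.0, 0.707, 0.707, 0.0]
ft_force: [1.2, 0.7, 0.6]
opening: 1.002
```

>>> {"op": "play_rows", "data": {"grip": [0,0,0,0], "offset": [[-1,0.3,0.6],[0,0,0.6],[0,0,0],[0,0,0]], "twist": [0,0,0,0]}}

```text
time_s: 5.0
ee_pos: [0.4606, -0.2776, 0.3043]
ee_rot: [0.0, 0.707, 0.707, 0.0]
ft_force: [0.8, -0.1, 0.2]
opening: 0.998
```

```bash
cat > f.py <<'E'
from h import *
np.set_printoptions(precision=4,suppress=True)
plan([0.477,-0.28,0.2],90)
c=cam('wrist','w2')
for q in ['large_bottle_mid','small_bottle_mid']:
    for d in eyes.mark_of('wrist',q)[:4]: print(q,round(d['conf'],2),W(c,d['xyz']),proj(c,W(c,d['xyz'])))
h=cv2.cvtColor(c['color'],cv2.COLOR_RGB2HSV)
m=((h[:,:,0]>98)&(h[:,:,0]<125)&(h[:,:,1]>120)&(h[:,:,2]>60)).astype(np.uint8)
n,l,s,ce=cv2.connectedComponentsWithStats(m)
for i in range(1,n):
    if s[i,4]>80:
        mm=(l==i); v,u=np.nonzero(mm); zs=[pix(c,a,b) for a,b in zip(u,v)]
        zs=np.array(zs); top=zs[:,2]>np.percentile(zs[:,2],60)-0.003
        print(s[i],ce[i],'world',zs.mean(0),'top mid',(zs[top].max(0)+zs[top].min(0))/2, zs[top].mean(0), zs[top].max(0)-zs[top].min(0))
E
python3 f.py
```

```text
ee [ 0.4606 -0.2776  0.3043] yaw 90.06 rotvec z [ 0.0009 -0.0002 -1.    ] tool shift total (40mm units) [-0.06   0.408  2.607] F [ 0.82 -0.12  0.18] op 0.998 t 5.0
twist deg 0.06 units 0.008
large_bottle_mid 0.95 [ 0.4765 -0.2822  0.0526] [248.0002 172.4021]
large_bottle_mid 0.81 [ 0.6835 -0.1815  0.05  ] [314.434  304.9433]
large_bottle_mid 0.73 [ 0.6058 -0.0577  0.0554] [402.6465 260.2816]
large_bottle_mid 0.23 [ 0.5008 -0.1063  0.0463] [375.7053 188.9423]
small_bottle_mid 0.64 [ 0.5013 -0.1067  0.044 ] [374.7319 188.8786]
[   0   84   73   97 4566] [ 29.8329 132.3728] world [ 0.4247 -0.6014  0.0136] top mid [ 0.4268 -0.471   0.2277] [ 0.4248 -0.6014  0.0136] [0.1386 0.3899 0.4386]
[235 175  22  18 150] [244.08   185.7733] world [ 0.4806 -0.2859  0.1076] top mid [ 0.4413 -0.2843  0.2739] [ 0.4806 -0.2859  0.1076] [0.0966 0.0244 0.3463]
```

View pics/w2.png

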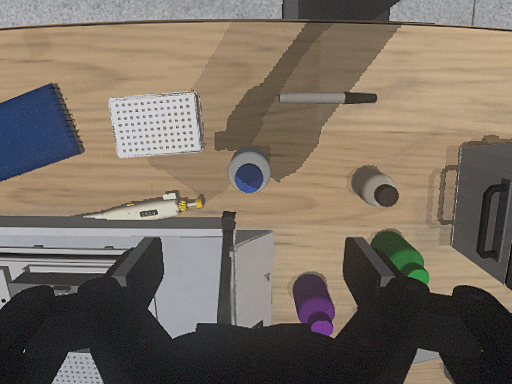

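```bash
cat > g.py <<'E'
from h import *
np.set_printoptions(precision=4,suppress=True)
im=cv2.imread('pics/w2.png')
a=cv2.resize(im[140:205,215:285],None,fx=6,fy=6,interpolation=cv2.INTER_CUBIC)
b=cv2.resize(im[155:220,345:415],None,fx=6,fy=6,interpolation=cv2.INTER_CUBIC)
cv2.imwrite('pics/w2z.png',np.hstack([a,b]))
c=cam('wrist')
for zlo,zhi,(u0,u1,v0,v1) in [(.096,.112,(225,275,150,200)),(.078,.094,(350,405,165,215))]:
    P=np.array([pix(c,u,v) for u in range(u0,u1) for v in range(v0,v1)])
    t=P[(P[:,2]>zlo)&(P[:,2]<zhi)];print(len(t),np.median(t[:,2]),t.mean(0),(t.max(0)+t.min(0))/2,t.max(0)-t.min(0))
E
python3 g.py
```

```text
624 0.10301716888501966 [ 0.473  -0.2814  0.1029] [ 0.4737 -0.2815  0.1005] [0.0327 0.033  0.0089]
376 0.08528617242610853 [ 0.4995 -0.1072  0.0849] [ 0.4999 -0.1059  0.083 ] [0.0268 0.0267 0.0099]
```

View pics/w2z.png

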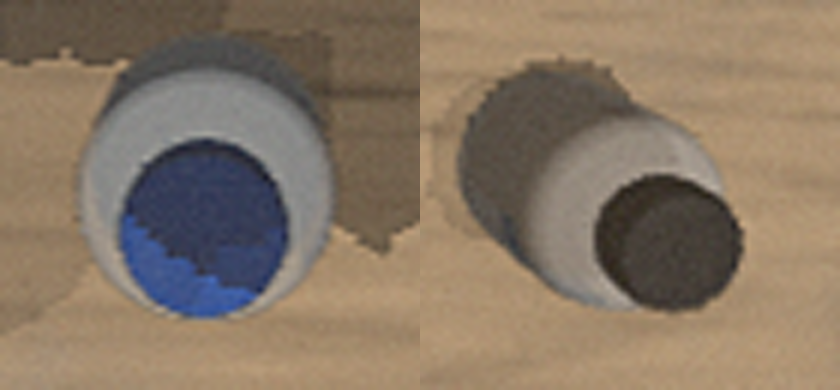

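The cap tops measure 33 mm and 27 mm across at z 0.103 and 0.085, which matches the sizes given. The large bottle is at (0.4735, -0.2815) and the small one at (0.4997, -0.1065). I'll grasp the large one high on its body.

>>> {"op": "play_rows", "data": {"grip": [0,0,0,0,0,0,0,0], "offset": [[-0.1,0.32,0.5],[0,0,1],[0,0,1],[0,0,1],[0,0,1],[0,0,1],[0,0,0.66],[0,0,0]], "twist": [0,0,0,0,0,0,0,0]}}

```text
time_s: 6.2
ee_pos: [0.4724, -0.2814, 0.056]
ee_rot: [-0.001, 0.707, 0.707, -0.0]
ft_force: [0.2, -0.1, 0.3]
opening: 1.002
```

>>> {"op": "play_rows", "data": {"grip": [0,0.6,0.6,0.6,0.6,0.6,0.6,0.6], "offset": [[0,0,0],[0,0,0],[0,0,0],[0,0,0],[0,0,0],[0,0,0],[0,0,0],[0,0,0]], "twist": [0,0,0,0,0,0,0,0], "squeeze": 60}}

```text
time_s: 7.2
ee_pos: [0.4737, -0.2821, 0.0581]
ee_rot: [0.001, 0.707, 0.707, 0.0]
ft_force: [-1.4, 0.6, 13.3]
opening: 0.64
```

```bash
cat > k.py <<'E'
from h import *
plan([0.4735,-0.2815,0.058],90)
cam('wrist','w3'); cam('scene','s3')
im=cv2.imread('pics/s3.png')[190:270,200:320];cv2.imwrite('pics/s3z.png',cv2.resize(im,None,fx=5,fy=5))
E
python3 k.py
```

```text
ee [ 0.4737 -0.2821  0.0581] yaw 90.02 rotvec z [ 1.8e-03 -5.0e-04 -1.0e+00] tool shift total (40mm units) [ 0.016 -0.004  0.003] F [-1.42  0.58 13.26] op 0.64 t 7.2
twist deg 0.02 units 0.003
```

View pics/s3z.png

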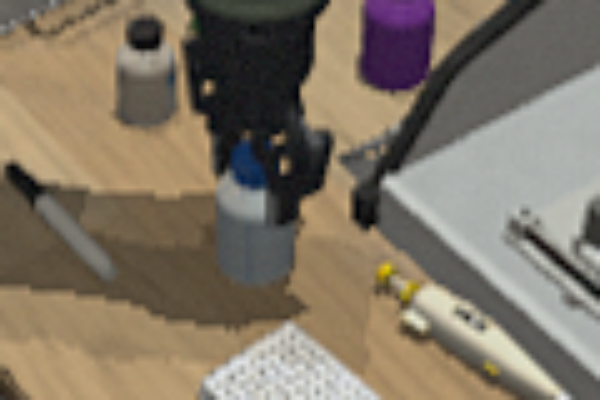

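View pics/w3.png

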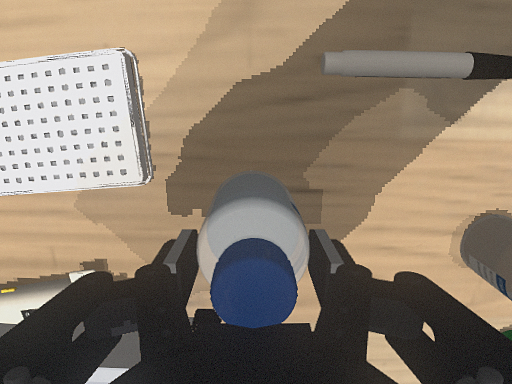

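Both pads are on the body and the bottle is upright in the wrist and scene views. I'll lift it and carry it to well_big_3.

>>> {"op": "play_rows", "data": {"grip": [0.6,0.6,0.6,0.6,0.6,0.6,0.6,0.6,0.6,0.6], "offset": [[0,0,-0.4],[0,0,-0.9],[0,0,-1],[0,0,-1],[0,0,-1],[0.6,0.15,-0.4],[1,0.25,0],[1,0.25,0],[1,0.25,0],[1,0.25,0]], "twist": [0,0,0,0,0,0,0,0,0,0], "squeeze": 60}}

```text
time_s: 8.55
ee_pos: [0.5189, -0.0966, 0.246]
ee_rot: [0.0, 0.707, 0.707, 0.0]
ft_force: [1.1, 0.2, -1.3]
opening: 0.637
```

>>> {"op": "play_rows", "data": {"grip": [0.6,0.6,0.6,0.6,0.6,0.6,0.6], "offset": [[1,0.25,0],[1,0.25,0],[1,0.25,0],[1,0.25,0],[0.5,0,0],[0.2,0,0],[0,0,0]], "twist": [0,0,0,0,0,0,0]}}

```text
time_s: 9.43
ee_pos: [0.5586, 0.0896, 0.2452]
ee_rot: [0.0, 0.707, 0.707, -0.0]
ft_force: [-0.5, -0.7, -1.8]
opening: 0.646
```

```bash
cat > k.py <<'E'
from h import *
np.set_printoptions(precision=4,suppress=True)
plan([0.5589,0.0894,0.22],90)
c=cam('wrist','w4'); s=cam('scene','s4')
im=cv2.imread('pics/s4.png')[80:230,130:290];cv2.imwrite('pics/s4z.png',cv2.resize(im,None,fx=4,fy=4))
z=c['depth']
P=np.array([pix(c,u,v) for u in range(190,320) for v in range(200,350)])
s=env.read_state();zt=s['ee_pos'][2]
t=P[(P[:,2]>zt+.038)&(P[:,2]<zt+.056)&(abs(P[:,0]-s['ee_pos'][0])<.04)&(abs(P[:,1]-s['ee_pos'][1])<.022)];print(len(t),np.median(t,0),t.mean(0),(t.max(0)+t.min(0))/2,t.max(0)-t.min(0))
E
python3 k.py
```

```text
ee [0.5586 0.0896 0.2452] yaw 90.0 rotvec z [ 0.0002 -0.0002 -1.    ] tool shift total (40mm units) [-0.004  0.007  0.631] F [-0.5  -0.66 -1.79] op 0.646 t 9.425
twist deg 0.0 units 0.0
5431 [0.5558 0.0913 0.2902] [0.5561 0.0914 0.2899] [0.5577 0.0914 0.2877] [0.0312 0.0333 0.009 ]
```

View pics/s4z.png

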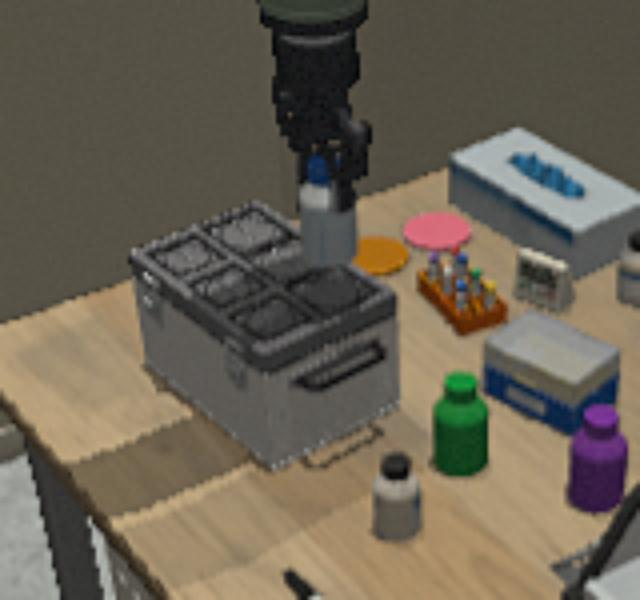

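View pics/w4.png

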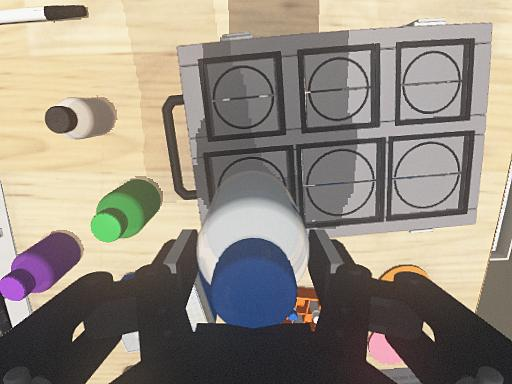

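The bottle hangs upright over the right far port. Before pushing in, I'll check the well estimates against this closer view.

```bash
cat > d2.py <<'E'
from h import *
np.set_printoptions(precision=4,suppress=True)
c=cam('wrist','w5');im=cv2.imread('pics/w5.png')
e={'s3':(.4833,.0835),'s2':(.477,.1575),'s1':(.4707,.2316),'b2':(.5522,.1633),'b1':(.5458,.2372),'b3':(.5589,.0894)}
big=cv2.resize(im[30:240,180:500],None,fx=2.5,fy=2.5,interpolation=cv2.INTER_CUBIC)
for n,p in e.items():
    q=proj(c,[*p,.142]);print(n,q);x,y=[int(round(k)) for k in ((q-[180,30])*2.5)]
    cv2.drawMarker(big,(x,y),(0,0,255),0,14,1)
    r=.023 if n[0]=='s' else .028
    pts=np.array([((proj(c,[p[0]+r*np.cos(a),p[1]+r*np.sin(a),.142])-[180,30])*2.5) for a in np.linspace(0,6.28,50)]).astype(np.int32)
    cv2.polylines(big,[pts],True,(0,255,255),1)
cv2.imwrite('pics/w5z.png',big)
E
python3 d2.py
```

```text
s3 [243.5926  97.075 ]
s2 [338.7951  89.0118]
s1 [431.8212  82.4094]
b2 [339.7251 182.9147]
b1 [426.2527 175.5246]
b3 [251.4649 190.7996]
```

View pics/w5z.png

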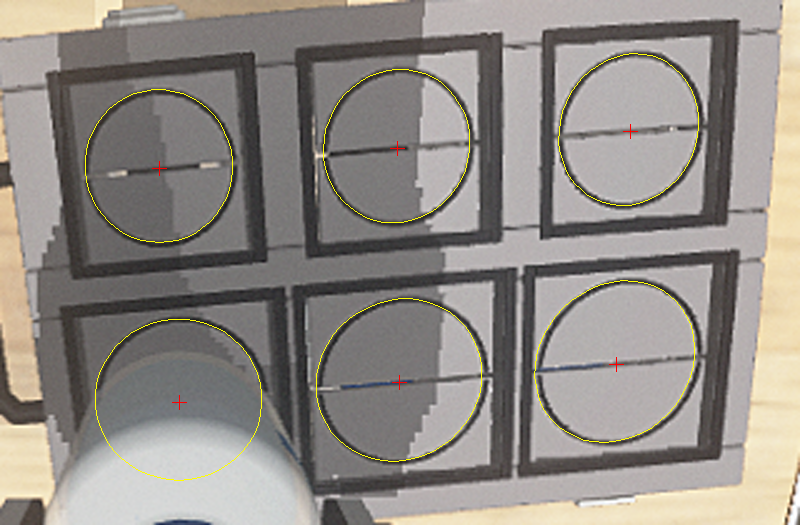

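The projected outlines sit on the printed ones, so the well positions hold. I'll lower the bottle, feeling as it goes.

>>> {"op": "play_rows", "data": {"grip": [0.6,0.6,0.6,0.6,0.6,0.6,0.6,0.6,0.6], "offset": [[-0.03,0.02,0.5],[0,0,0.4],[0,0,0],[0,0,0.2],[0,0,0.2],[0,0,0.2],[0,0,0.2],[0,0,0],[0,0,0]], "twist": [0,0,0,0,0,0,0,0,0]}}

```text
time_s: 10.7
ee_pos: [0.5595, 0.089, 0.1769]
ee_rot: [-0.0, 0.707, 0.707, -0.0]
ft_force: [0.3, 0.0, -2.6]
opening: 0.639
```

```bash
python3 k.py
```

```text
ee [0.5595 0.089  0.1769] yaw 90.02 rotvec z [-0.0003 -0.0001 -1.    ] tool shift total (40mm units) [ 0.01  -0.016 -1.078] F [ 0.31  0.03 -2.65] op 0.639 t 10.7
twist deg 0.02 units 0.003
5422 [0.5567 0.0907 0.2218] [0.557  0.0908 0.2215] [0.5584 0.091  0.2196] [0.0311 0.0334 0.0092]
```

>>> {"op": "play_rows", "data": {"grip": [0.6,0.6,0.6,0.6,0.6], "offset": [[0,0,0.15],[0,0,0.15],[0,0,0.1],[0,0,0],[0,0,0]], "twist": [0,0,0,0,0]}}

```text
time_s: 11.42
ee_pos: [0.5595, 0.0889, 0.1608]
ee_rot: [-0.0, 0.707, 0.707, -0.0]
ft_force: [-0.1, -0.4, -3.6]
opening: 0.641
```

```bash
python3 k.py
```

```text
ee [0.5595 0.0889 0.1608] yaw 90.02 rotvec z [-0.0004 -0.0002 -1.    ] tool shift total (40mm units) [ 0.011 -0.016 -1.481] F [-0.12 -0.36 -3.62] op 0.641 t 11.425
twist deg 0.02 units 0.002
5415 [0.5568 0.0907 0.2058] [0.557  0.0908 0.2054] [0.5584 0.0909 0.2035] [0.031  0.0334 0.0092]
```

View pics/s4z.png

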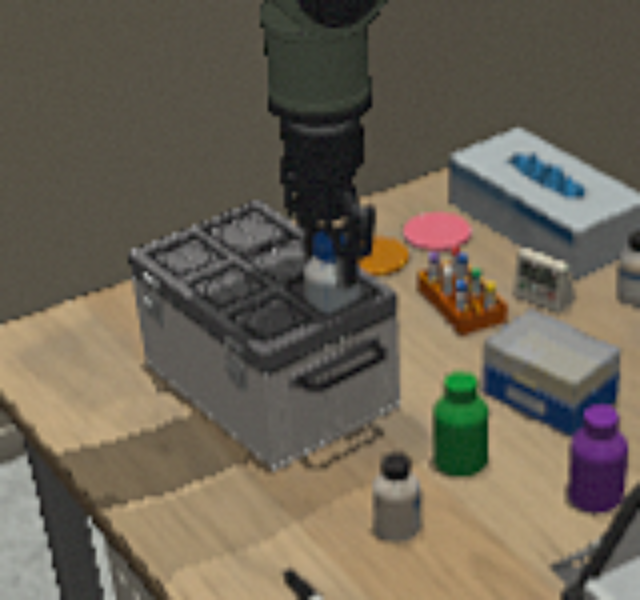

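The underside is now at z≈0.103, which is 44 mm below the cover and past the 38 mm stop, with no upward force. So b3 is empty. I'll go a little lower, release, then press from the top with closed fingers.

>>> {"op": "play_rows", "data": {"grip": [0.6,0.6,0.5,0.4,0.3,0.2,0.1,0,0,0], "offset": [[0,0,0.2],[0,0,0],[0,0,0],[0,0,0],[0,0,0],[0,0,0],[0,0,0],[0,0,0],[0,0,-0.5],[0,0,-1]], "twist": [0,0,0,0,0,0,0,0,0,0]}}

```text
time_s: 12.78
ee_pos: [0.5589, 0.0889, 0.2126]
ee_rot: [-0.001, 0.707, 0.707, -0.001]
ft_force: [-0.6, 0.1, -0.1]
opening: 1.003
```

>>> {"op": "play_rows", "data": {"grip": [0,0.5,1,1,1,1,1], "offset": [[0,0,-1],[0,0,0],[0,0,0],[0,0,0],[0,0,0],[0,0,0],[0,0,0]], "twist": [0,0,0,0,0,0,0]}}

```text
time_s: 13.65
ee_pos: [0.5596, 0.089, 0.2528]
ee_rot: [-0.0, 0.707, 0.707, -0.0]
ft_force: [-0.1, -0.7, -0.2]
opening: -0.002
```

```bash
cat > k2.py <<'E'
from h import *
np.set_printoptions(precision=4,suppress=True)
import sys
plan([0.5589,0.0894,0.22],90)
c=cam('wrist',sys.argv[1])
x,y=float(sys.argv[2]),float(sys.argv[3])
P=np.array([pix(c,u,v) for u in range(150,350) for v in range(100,300)])
t=P[(abs(P[:,0]-x)<.028)&(abs(P[:,1]-y)<.028)&(P[:,2]<.21)];print(len(t));print(np.histogram(t[:,2],np.arange(0,.21,.01)))
i=P[(abs(P[:,0]-x)<.028)&(abs(P[:,1]-y)<.028)]
E
python3 k2.py w6 .5589 .0894
```

```text
ee [0.5596 0.089  0.2528] yaw 90.02 rotvec z [-0.0002 -0.0001 -1.    ] tool shift total (40mm units) [ 0.01  -0.017  0.819] F [-0.11 -0.65 -0.17] op -0.002 t 13.65
twist deg 0.02 units 0.003
4101
(array([  79,    0,    0,    0,    0,    0,    0,    0,    0,    0,   30,
         48,   55,   62,   74,   85,  938,  900,  101, 1692]), array([0.  , 0.01, 0.02, 0.03, 0.04, 0.05, 0.06, 0.07, 0.08, 0.09, 0.1 ,
       0.11, 0.12, 0.13, 0.14, 0.15, 0.16, 0.17, 0.18, 0.19, 0.2 ]))
```

View pics/w6.png

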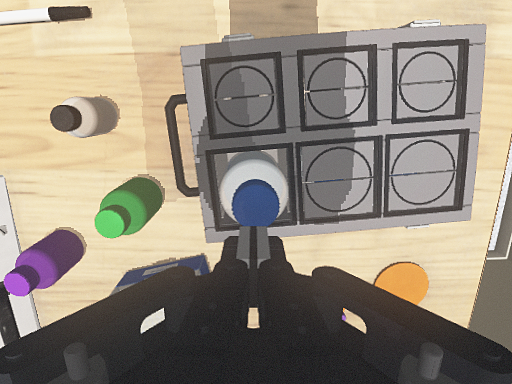

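The leaves hold the bottle upright with its cap at z≈0.197, as warned. I'll press it down.

>>> {"op": "play_rows", "data": {"grip": [1,1,1,1,1,1,1,1,1,1], "offset": [[0,0,0.9],[0,0,0.3],[0,0,0.2],[0,0,0.25],[0,0,0.25],[0,0,0.25],[0,0,0.25],[0,0,0.25],[0,0,0.25],[0,0,0.25]], "twist": [0,0,0,0,0,0,0,0,0,0]}}

```text
time_s: 14.95
ee_pos: [0.5596, 0.089, 0.1262]
ee_rot: [0.0, 0.707, 0.707, -0.0]
ft_force: [0.9, -0.4, 0.5]
opening: 0.003
```

>>> {"op": "play_rows", "data": {"grip": [1,1,1,1,1], "offset": [[0,0,0.2],[0,0,0.15],[0,0,0],[0,0,0],[0,0,0]], "twist": [0,0,0,0,0]}}

```text
time_s: 15.58
ee_pos: [0.5594, 0.089, 0.1128]
ee_rot: [-0.0, 0.707, 0.707, -0.0]
ft_force: [0.2, -0.6, -9.0]
opening: -0.001
```

>>> {"op": "play_rows", "data": {"grip": [1,1,1,1], "offset": [[0,0,0.05],[0,0,0.05],[0,0,0],[0,0,0]], "twist": [0,0,0,0]}}

```text
time_s: 16.08
ee_pos: [0.5599, 0.0891, 0.1091]
ee_rot: [0.0, 0.707, 0.707, 0.0]
ft_force: [0.4, -0.0, 1.7]
opening: -0.0
```

```bash
python3 k2.py w7 .5589 .0894
```

```text
ee [0.5599 0.0891 0.1091] yaw 90.02 rotvec z [ 0.0007  0.0002 -1.    ] tool shift total (40mm units) [ 0.009 -0.024 -2.772] F [ 0.38 -0.01  1.73] op -0.0 t 16.075
twist deg 0.02 units 0.003
10977
(array([   0,    0,    0,    0,    0,    0,    0,  117,   86,    0,  308,
        400, 1969, 1851,  723, 1730, 2399, 1159,  235,    0]), array([0.  , 0.01, 0.02, 0.03, 0.04, 0.05, 0.06, 0.07, 0.08, 0.09, 0.1 ,
       0.11, 0.12, 0.13, 0.14, 0.15, 0.16, 0.17, 0.18, 0.19, 0.2 ]))
```

View pics/w7.png

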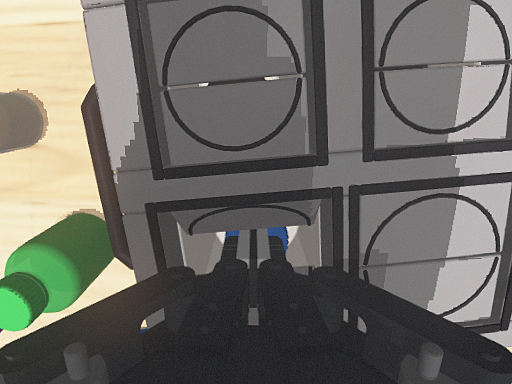

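>>> {"op": "play_rows", "data": {"grip": [1,1,1,1], "offset": [[0,0,0.08],[0,0,0.05],[0,0,0],[0,0,0]], "twist": [0,0,0,0]}}

```text
time_s: 16.62
ee_pos: [0.5619, 0.0891, 0.1088]
ee_rot: [0.001, 0.707, 0.707, 0.003]
ft_force: [-22.6, -1.3, 96.4]
opening: -0.0
```

That was firm floor contact at 0.1088, and stiffer than I meant. I'll withdraw.

>>> {"op": "play_rows", "data": {"grip": [1,1,1,1,1,1,1,0.6,0.3,0], "offset": [[0,0,-0.15],[0,0,-0.4],[0,0,-0.6],[0,0,-1],[0,0,-1],[0,0,-1],[0,0,0],[0,0,0],[0,0,0],[0,0,0]], "twist": [0,0,0,0,0,0,0,0,0,0]}}

```text
time_s: 17.88
ee_pos: [0.5594, 0.0889, 0.269]
ee_rot: [-0.0, 0.707, 0.707, -0.001]
ft_force: [0.4, 0.5, 1.0]
opening: 0.636
```

```bash
python3 k2.py w8 .5589 .0894; python3 -c "
from h import *
plan([0.4997,-0.1065,0.25],90)"
```

```text
ee [0.5594 0.0889 0.269 ] yaw 90.01 rotvec z [-0.0011 -0.0005 -1.    ] tool shift total (40mm units) [ 0.013 -0.01   1.225] F [0.44 0.51 1.05] op 0.636 t 17.875
twist deg 0.01 units 0.002
3610
(array([   0,    0,    0,    0,    0,    0,    0,    6,    4,    0,   17,
          1,    0,    0, 3582,    0,    0,    0,    0,    0]), array([0.  , 0.01, 0.02, 0.03, 0.04, 0.05, 0.06, 0.07, 0.08, 0.09, 0.1 ,
       0.11, 0.12, 0.13, 0.14, 0.15, 0.16, 0.17, 0.18, 0.19, 0.2 ]))
ee [0.5595 0.0889 0.2692] yaw 90.02 rotvec z [-9.e-04 -4.e-04 -1.e+00] tool shift total (40mm units) [-4.885 -1.495  0.482] F [0.66 0.22 0.48] op 0.72 t 17.925
twist deg 0.02 units 0.002
```

View pics/w8.png

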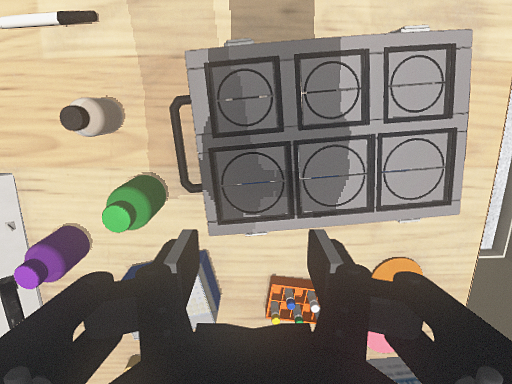

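The shutters are flat over b3 again, so the large bottle is in. Now the small one.

>>> {"op": "play_rows", "data": {"grip": [0,0,0,0,0,0,0,0,0], "offset": [[-1,-0.3,0],[-1,-0.3,0],[-1,-0.3,0],[-1,-0.3,0],[-0.88,-0.3,0.3],[0,0,0.7],[0,0,0],[0,0,0],[0,0,0]], "twist": [0,0,0,0,0,0,0,0,0]}}

```text
time_s: 19.05
ee_pos: [0.5002, -0.1059, 0.2305]
ee_rot: [0.0, 0.707, 0.708, 0.0]
ft_force: [-0.2, -1.4, -0.3]
opening: 0.997
```

```bash
cat > m.py <<'E'
from h import *
np.set_printoptions(precision=4,suppress=True)
c=cam('wrist','w9')
P=np.array([pix(c,u,v) for u in range(180,340) for v in range(100,300)])
t=P[(abs(P[:,2]-.084)<.008)&(abs(P[:,0]-.5)<.03)&(abs(P[:,1]+.106)<.03)];print(len(t),t.mean(0),(t.max(0)+t.min(0))/2,t.max(0)-t.min(0))
plan([.4997,-.1065,.049],90)
E
python3 m.py
```

```text
603 [ 0.4994 -0.1058  0.0849] [ 0.5004 -0.1055  0.0818] [0.0271 0.0268 0.0112]
ee [ 0.5001 -0.1059  0.2304] yaw 90.06 rotvec z [ 0.001 -0.    -1.   ] tool shift total (40mm units) [-0.014 -0.016  4.535] F [-0.12 -0.32  0.11] op 1.0 t 19.1
twist deg 0.06 units 0.008
```

View pics/w9.png

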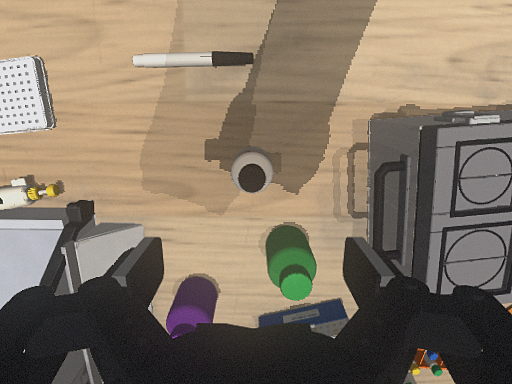

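The small bottle is centred under the tool, and the green look-alike is clear of it. I'll descend and grasp.

>>> {"op": "play_rows", "data": {"grip": [0,0,0,0,0,0,0], "offset": [[0,0,0.5],[0,0,1],[0,0,1],[0,0,1],[0,0,0.6],[0,0,0.43],[0,0,0]], "twist": [0,0,0,0,0,0,0]}}

```text
time_s: 19.98
ee_pos: [0.4995, -0.1062, 0.0481]
ee_rot: [-0.0, 0.707, 0.707, -0.0]
ft_force: [0.2, -0.0, 0.2]
opening: 0.998
```

>>> {"op": "play_rows", "data": {"grip": [0.5,0.7,0.7,0.7,0.7,0.7,0.7], "offset": [[0,0,0],[0,0,0],[0,0,0],[0,0,0],[0,0,0],[0,0,0],[0,0,0]], "twist": [0,0,0,0,0,0,0], "squeeze": 60}}

```text
time_s: 20.85
ee_pos: [0.5004, -0.1063, 0.0495]
ee_rot: [0.001, 0.707, 0.707, 0.001]
ft_force: [-1.9, -0.2, 11.7]
opening: 0.521
```

>>> {"op": "play_rows", "data": {"grip": [0.7,0.7,0.7,0.7,0.7,0.7,0.7,0.7,0.7,0.7], "offset": [[0,0,-0.4],[0,0,-0.9],[0,0,-1],[0,0,-1],[0,0,-0.9],[0.6,0,-0.4],[1,-0.1,0],[1,-0.1,0],[1,-0.1,0],[1,-0.1,0]], "twist": [0,0,0,0,0,0,0,0,0,0]}}

```text
time_s: 22.1
ee_pos: [0.4832, 0.0789, 0.2336]
ee_rot: [0.0, 0.707, 0.707, 0.0]
ft_force: [1.5, 0.1, 0.0]
opening: 0.518
```

>>> {"op": "play_rows", "data": {"grip": [0.7,0.7,0.7,0.7,0.7,0.7,0.7], "offset": [[1,-0.1,0],[1,-0.1,0],[1,-0.1,0],[0.6,0,0],[0.2,0,0],[0,0,0],[0,0,0]], "twist": [0,0,0,0,0,0,0]}}

```text
time_s: 22.98
ee_pos: [0.4717, 0.2286, 0.2328]
ee_rot: [0.0, 0.707, 0.707, -0.0]
ft_force: [-0.7, 0.1, -1.1]
opening: 0.521
```

```bash
cat > k.py <<'E'
from h import *
np.set_printoptions(precision=4,suppress=True)
plan([0.4707,0.2316,0.22],90)
c=cam('wrist','w10'); s=cam('scene','s5')
im=cv2.imread('pics/s5.png')[80:230,130:290];cv2.imwrite('pics/s5z.png',cv2.resize(im,None,fx=4,fy=4))
P=np.array([pix(c,u,v) for u in range(190,320) for v in range(200,350)])
s=env.read_state();zt=s['ee_pos'][2]
t=P[(P[:,2]>zt+.030)&(P[:,2]<zt+.046)&(abs(P[:,0]-s['ee_pos'][0])<.03)&(abs(P[:,1]-s['ee_pos'][1])<.017)];print(len(t),np.median(t,0),t.mean(0),(t.max(0)+t.min(0))/2,t.max(0)-t.min(0))
E
python3 k.py; sed -i 's/w5/w11/g' d2.py; python3 d2.py
```

```text
ee [0.4717 0.2286 0.2328] yaw 89.94 rotvec z [ 0.0001 -0.0002 -1.    ] tool shift total (40mm units) [ 0.076 -0.025  0.32 ] F [-0.74  0.08 -1.09] op 0.521 t 22.975
twist deg -0.06 units -0.007
3266 [0.4699 0.2303 0.2685] [0.4701 0.2304 0.2682] [0.4719 0.2305 0.2665] [0.0274 0.027  0.0076]
s3 [ 75.1691 208.4198]
s2 [162.4342 201.1742]
s1 [254.1564 193.5301]
b2 [176.339  282.9905]
b1 [260.6463 276.7674]
b3 [ 95.5277 288.3827]
```

View pics/w10.png

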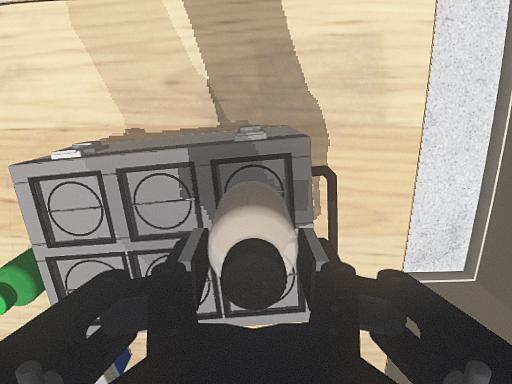

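View pics/s5z.png

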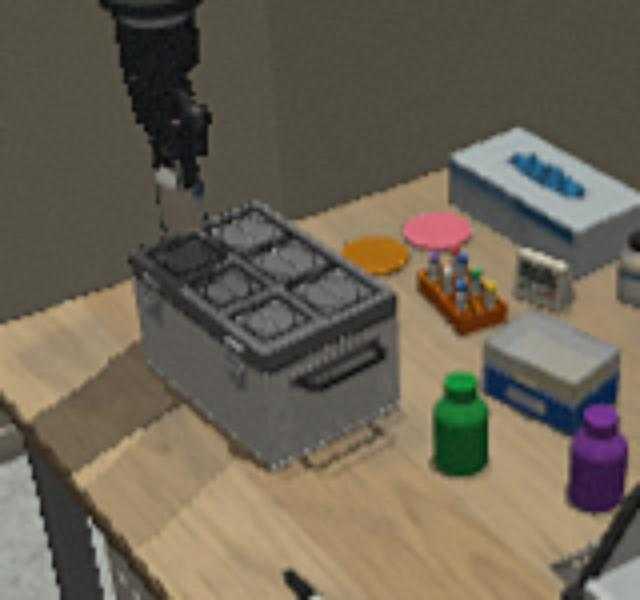

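>>> {"op": "play_rows", "data": {"grip": [0.7,0.7,0.7,0.7,0.7,0.7,0.7,0.7,0.7], "offset": [[0.05,-0.02,0.4],[0,0,0.4],[0,0,0],[0,0,0.2],[0,0,0.2],[0,0,0.2],[0,0,0.2],[0,0,0],[0,0,0]], "twist": [0,0,0,0,0,0,0,0,0]}}

```text
time_s: 24.25
ee_pos: [0.4707, 0.2317, 0.1684]
ee_rot: [0.0, 0.707, 0.707, -0.0]
ft_force: [-0.3, -0.7, -2.6]
opening: 0.519
```

```bash
python3 k.py
```

```text
ee [0.4707 0.2317 0.1684] yaw 90.02 rotvec z [-0.0003 -0.0003 -1.    ] tool shift total (40mm units) [-0.002  0.    -1.289] F [-0.28 -0.71 -2.62] op 0.519 t 24.25
twist deg 0.02 units 0.003
3244 [0.4688 0.2334 0.2042] [0.4691 0.2336 0.2039] [0.4707 0.2337 0.2023] [0.0271 0.027  0.0075]
```

>>> {"op": "play_rows", "data": {"grip": [0.7,0.7,0.7,0.7,0.7], "offset": [[0,0,0.15],[0,0,0.15],[0,0,0.12],[0,0,0],[0,0,0]], "twist": [0,0,0,0,0]}}

```text
time_s: 24.98
ee_pos: [0.4706, 0.2317, 0.1515]
ee_rot: [-0.0, 0.707, 0.707, -0.0]
ft_force: [-0.3, -0.7, -3.6]
opening: 0.518
```

```bash
python3 k.py
```

```text
ee [0.4706 0.2317 0.1515] yaw 90.02 rotvec z [-0.0004 -0.0004 -1.    ] tool shift total (40mm units) [-0.002  0.001 -1.711] F [-0.28 -0.66 -3.56] op 0.518 t 24.975
twist deg 0.02 units 0.003
3243 [0.4689 0.2334 0.1873] [0.4691 0.2335 0.187 ] [0.4706 0.2336 0.1855] [0.0269 0.0271 0.0076]
```

The underside is at z≈0.102, 45 mm below the cover and past the 38 mm stop, with no resistance. So s1 is empty. Release.

>>> {"op": "play_rows", "data": {"grip": [0.6,0.5,0.4,0.3,0.2,0.1,0,0,0,0], "offset": [[0,0,0],[0,0,0],[0,0,0],[0,0,0],[0,0,0],[0,0,0],[0,0,0],[0,0,-0.5],[0,0,-1],[0,0,-0.8]], "twist": [0,0,0,0,0,0,0,0,0,0]}}

```text
time_s: 26.32
ee_pos: [0.4708, 0.2317, 0.245]
ee_rot: [0.0, 0.707, 0.707, 0.0]
ft_force: [-0.4, -0.6, 0.5]
opening: 1.002
```

>>> {"op": "play_rows", "data": {"grip": [0.5,1,1,1,1,1,1], "offset": [[0,0,0],[0,0,0],[0,0,0],[0,0,0],[0,0,0],[0,0,0],[0,0,0]], "twist": [0,0,0,0,0,0,0]}}

```text
time_s: 27.2
ee_pos: [0.4708, 0.2318, 0.2437]
ee_rot: [0.0, 0.707, 0.707, -0.0]
ft_force: [0.0, -0.3, -0.5]
opening: -0.002
```

```bash
python3 k2.py w12 .4707 .2316
```

```text
ee [0.4708 0.2318 0.2437] yaw 90.02 rotvec z [-0.     -0.0001 -1.    ] tool shift total (40mm units) [-3.56   2.201  0.592] F [ 0.03 -0.31 -0.47] op -0.002 t 27.2
twist deg 0.02 units 0.003
4218
(array([   0,    0,  117,   10,   16,   17,   18,   24,   25,   31,   57,
        140,  189,  271,  624,  263, 1086,  141, 1182,    7]), array([0.  , 0.01, 0.02, 0.03, 0.04, 0.05, 0.06, 0.07, 0.08, 0.09, 0.1 ,
       0.11, 0.12, 0.13, 0.14, 0.15, 0.16, 0.17, 0.18, 0.19, 0.2 ]))
```

View pics/w12.png

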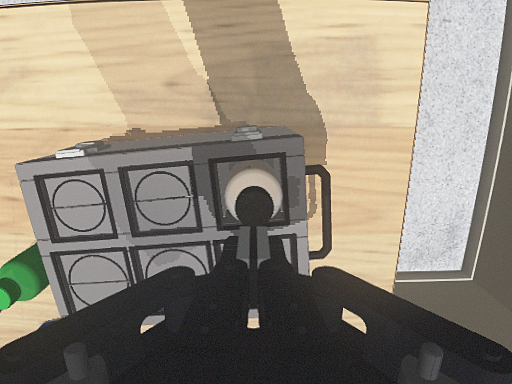

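It's held upright by the leaves, cap at z≈0.187. I'll press it down in small steps, gently near the floor.

>>> {"op": "play_rows", "data": {"grip": [1,1,1,1,1,1,1,1,1,1], "offset": [[0,0,0.9],[0,0,0.3],[0,0,0.2],[0,0,0.25],[0,0,0.25],[0,0,0.25],[0,0,0.25],[0,0,0.25],[0,0,0.25],[0,0,0.2]], "twist": [0,0,0,0,0,0,0,0,0,0]}}

```text
time_s: 28.5
ee_pos: [0.4707, 0.2317, 0.119]
ee_rot: [-0.0, 0.707, 0.707, -0.0]
ft_force: [0.3, -0.4, -0.7]
opening: 0.001
```

>>> {"op": "play_rows", "data": {"grip": [1,1,1,1,1], "offset": [[0,0,0.15],[0,0,0.05],[0,0,0.03],[0,0,0],[0,0,0]], "twist": [0,0,0,0,0]}}

```text
time_s: 29.12
ee_pos: [0.4708, 0.2318, 0.1107]
ee_rot: [0.0, 0.707, 0.707, 0.0]
ft_force: [0.1, 0.2, 0.1]
opening: 0.003
```

>>> {"op": "play_rows", "data": {"grip": [1,1,1,1], "offset": [[0,0,0.03],[0,0,0.02],[0,0,0],[0,0,0]], "twist": [0,0,0,0]}}

```text
time_s: 29.62
ee_pos: [0.4711, 0.232, 0.1092]
ee_rot: [-0.0, 0.707, 0.707, 0.001]
ft_force: [-2.9, -0.9, 17.0]
opening: -0.001
```

>>> {"op": "play_rows", "data": {"grip": [1,1,1], "offset": [[0,0,0.02],[0,0,0],[0,0,0]], "twist": [0,0,0]}}

```text
time_s: 30.0
ee_pos: [0.4713, 0.232, 0.1091]
ee_rot: [-0.0, 0.707, 0.707, 0.001]
ft_force: [-6.2, -3.1, 34.2]
opening: 0.003
```

Floor reached: the force rises to 34 N while z stays at 0.109. I'll withdraw and check.

>>> {"op": "play_rows", "data": {"grip": [1,1,1,1,1,1,1,1,1,1], "offset": [[0,0,-0.1],[0,0,-0.4],[0,0,-0.6],[0,0,-1],[0,0,-1],[0,0,-1],[0,-0.3,-1],[0,-0.4,-1],[0,0,0],[0,0,0]], "twist": [0,0,0,0,0,0,0,0,0,0]}}

```text
time_s: 31.25
ee_pos: [0.4427, 0.2316, 0.3518]
ee_rot: [-0.0, 0.707, 0.707, 0.0]
ft_force: [0.2, -1.1, 0.1]
opening: -0.0
```

```bash
cat > z.py <<'E'
from h import *
np.set_printoptions(precision=4,suppress=True)
st()
w=cam('wrist','w13')
e={'s3':(.4833,.0835),'s2':(.477,.1575),'s1':(.4707,.2316),'b3':(.5589,.0894),'b2':(.5522,.1633),'b1':(.5458,.2372)}
for n,p in e.items():
    q=proj(w,[*p,.142]); 
    Z=[]
    for dx in np.arange(-.02,.021,.004):
        for dy in np.arange(-.02,.021,.004):
            u,v=proj(w,[p[0]+dx,p[1]+dy,.142])
            if 0<=u<511 and 0<=v<383: Z.append(pix(w,u,v)[2])
    print(n,q,len(Z),np.percentile(Z,[2,50,98]))
for n in ['scene','top']:
    c=cam(n,n+'9')
    for q in ['notebook','pen','well_plate']:
        for d in eyes.mark_of(n,q)[:1]: print(n,q,round(d['conf'],2),W(c,d['xyz']))
E
python3 z.py
```

```text
{'time_s': 31.25, 'joint_pos': [-1.0214, 0.2193, 0.5136, 1.7759, -0.1162, 1.176, 1.0979], 'qvel': [0.0092, 0.0235, -0.0056, 0.0085, -0.0024, -0.0029, 0.0018], 'effort': [-0.3709, -58.6146, 5.8902, -40.8285, 0.0835, 0.1445, -0.0716], 'ee_pos': [0.4427, 0.2316, 0.3518], 'ee_rot': [-0.0, 0.707, 0.7073, 0.0002], 'ft_force': [0.1992, -1.0592, 0.0724], 'torque': [-0.0227, 0.0721, -0.0449], 'opening': -0.0004}
s3 [130.2503 199.6285] 121 [0.1176 0.143  0.1447]
s2 [189.9523 194.6836] 121 [0.1414 0.1433 0.1447]
s1 [251.2267 189.6205] 121 [0.1409 0.143  0.1449]
b3 [141.267  255.5973] 121 [0.1413 0.143  0.1445]
b2 [197.8524 251.2569] 121 [0.1414 0.1431 0.1448]
b1 [255.7419 246.7645] 121 [0.1435 0.3789 0.3938]
scene notebook 0.72 [ 0.4266 -0.6163  0.0003]
scene pen 0.41 [ 0.3788 -0.1726  0.0029]
scene well_plate 0.81 [ 0.418  -0.4158 -0.0004]
top notebook 0.82 [ 0.4228 -0.6113  0.0057]
top pen 0.76 [ 0.375  -0.1721 -0.0019]
top well_plate 0.79 [ 0.4141 -0.4147  0.0022]
```

View pics/w13.png

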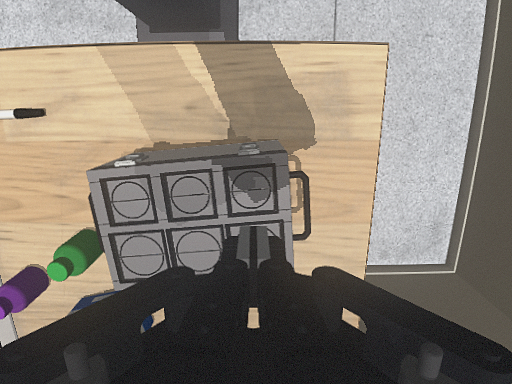

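View pics/scene9.png

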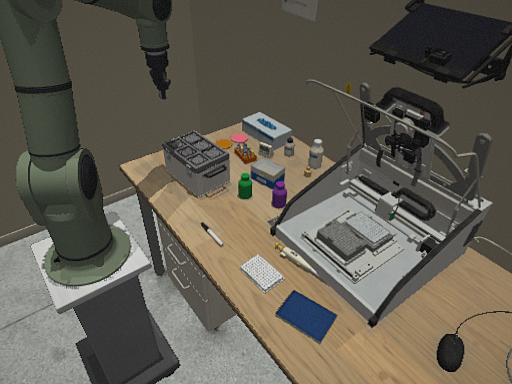

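The shutters are flat at z≈0.143 over every port in view; only b1, which I didn't use, is behind the fingers. Both bottles are off the desk, the bystanders haven't moved and the arm is clear. Handing in.

```bash
python3 -c "
from bench import order
print(order.job_done())"
```

```text
the job is handed in; nothing more can be done
None
```

Both bottles are in the carrier and I handed the job in at about 31.5 s of the 72 s allowed; no verdict was reported. The large bottle went first, into the right well of the far row, then the small one into the left well of the near row. Both stayed upright throughout.

- **Finding the empty wells:** Depth readings through the gaps between the shutter leaves suggested those two wells. Feeling confirmed it: the bottles went 44–45 mm below the cover with no resistance, past the 38 mm stop of a taken well.
- **Pressing down:** The leaves held each bottle half-way in, so I pressed each one from the top with closed fingers. Both stopped with the cap at z≈0.109, which is the floor position.
- **Force:** The last press on the large bottle was harder than I meant. The wrist force reached about 96 N, under the 120 N wrist limit. The closed fingertips did the pressing, not the arm or gripper body, so I take the 40 N limit not to apply. The small bottle's press ended at about 34 N.
- **Last checks:**
  - The shutters are flat over both filled wells.
  - The left far port, which I did not use, was hidden behind the fingers in the last picture.
  - The notebook, pen and well plate are where they were, within about 6 mm of network noise.
  - The green and purple bottles were left alone, and the gripper is empty and clear of everything.

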